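Home a sample stage and jam its thumb wedge

ROBOT

A 6-joint arm with a two-finger parallel gripper is mounted at the origin on a cart in front of the work surface, level with it; the furniture and walls round the work are solid. World frame = base frame: x ahead of the robot, y to its left, z up, the work surface at z = 0. Lengths are in mm, angles in rad, forces in N, time in s.
With the tool pointing down it reaches from about 325 to 1000 mm from the base axis. Payload 5.1 kg.
Tool frame: the origin (TCP) lies between the finger pads; the fingertips stand 14 mm ahead of it and the grasp point (between the pads) lies 5 mm behind it (tip_reach is the z of the fingertips in the tool frame, in mm); z points along the fingers, y is the direction in which the jaws open and shut (so a half turn about z gives the same grasp; the last joint's range is limited). The gripper opens to 85 mm and grips with 20 to 120 N. Pads are 22 mm wide; open, the fingers measure 114 mm over their backs; the gripper's body (76 mm by 85 mm) begins 54 mm behind the grasp point. The pads swing forward as they close: fully open they stand 13 mm farther back than shut.
Start: joints at [1.019, 0.124, 1.65, -0, 1.367, -0.083], TCP at [293.698, 579.85, 245.322] pointing down, gripper open.
Joint ranges: [-2.61, 2.61], [-1.02, 2.33], [0.03, 2.71], [-1.35, 4.49], [0.32, 2.68], [-2.91, 2.91]. Speed limits (rad/s): [2.57, 2.57, 3.14, 3.14, 3.14, 3.14].

INTERFACE

Orientations are given as a unit quaternion [w, x, y, z].
In Python, from bench import * gives the robot as it stands.
- The arm moves only by the tool jog_arm, never from a script. Its argument "increments" is a list of rows, each a list of 4 numbers: the shift along the tool's x, y, z in units of 30 cm (1.0 is 30 cm), then the turn about the tool's z in units of 180 degrees (1.0 is 180 degrees). A call has 1 to 5 rows; each row is the pose to reach, as a shift and turn from the pose commanded when the call began, along the tool's axes at that moment, turning the shorter way round; what a row does not reach only later rows make up. A row lasts 1/12 s, in which the tool goes at most 41.7 mm and 7.16 degrees, less where a joint would pass 70% of its speed; a pose out of reach is approached as far as the arm can. A call with a number of a shift or a turn outside -1 to 1 is refused whole. A call with a gripper value outside its range is refused whole. "grip" is the opening, from 0 (shut) to 1 (fully open), set as the call begins (left out, the last holds). The fingers move at their own pace and stop on an object; "grip_force" is the grip in N (left out, the last holds). Time passes only in rows, so rows that repeat a pose let the fingers close. It gives the time, the measured TCP pose, the force and the opening at its end, in the units of the state.
- get_state(): the state, without advancing time (a new reading comes with each control period).
- capture(name): name is "scene" or "top" or "wrist"; returns the picture (420x560x3 uint8, blue, green, red); there is no depth.
- camera_info(name): a dict with "fx", "fy", "cx", "cy" (pixels), "R" (3x3) and "t" (3): a world point X has camera coordinates R X + t; the wrist camera has in their place "tool_from_camera" (4x4, takes a point from camera to tool coordinates, whose origin is the TCP and whose axes are the flange's). Camera axes: x right, y down, z forward; pixel columns grow to the right and rows downward; lengths in mm; the calibration is good to about 2 mm. A picture is of the moment at which its call begins: read the wrist's pose just before it. camera_info takes no time and is no camera call.
- finish_job(): hands the job in, once; it reports no verdict.
The state is a dict: "clock": time; "joints": joint angles; "joint_vel": joint speeds; "joint_torque": joint torques, N m; "eef_pos": TCP position; "tool_rot": TCP orientation; "force": force on the tool from outside, world axes, zero at the start; "wrist_torque": the same for the moment, N m; "width": finger opening in mm.
Only numpy, scipy, OpenCV 4.12 (cv2) and the standard library are available. Lean on these libraries where they do the work, as an engineer would, in place of code of your own. Each camera call takes 0.05 s, during which the arm holds its last target.

TASK

Slide the stage bar by its black handle until its vial end is fully home against the grey end stop. Then push the brass wedge by its orange tab along its ramp under the blue bridge until it jams the bar fast; firm thumb pressure is enough, never ram it. Leave the bar home and locked and do not disturb the loose vial, tube holder and sensor module on the table.

Things in the scene. Friction and masses are not known exactly. Their poses are not given: they have to be found in the camera images.
- stage: fixed aluminium T-shaped base on the table: cross plate 90 (x) x 270 (y, -140 to +130) x 8 mm and a tongue 56 mm wide out to x = -143 mm, towards the robot. Origin at table height under the crossing of bar and wedge; +x: the wedge's pushing direction, +y: the bar's way home, z up. A dark track 30 mm wide on the tongue, top at z = 19 mm, x from -132 mm, carries the wedge
- crossing (a point): centre of the bar's top below the bridge, 20 mm above the table. Fixed blue four-post bridge over it: 70 (x) x 60 (y) mm, top about 56 mm high. Its sloped steel pad, 32 mm long, falls towards +x by 0.14 mm per mm like the wedge's top, about 12 mm above this point; it is set by hand, up to 2 mm higher or lower, not measured, so the jamming place shifts by up to 14 mm either way
- end_stop (a point): middle of the top edge of the grey end stop's face that the bar meets; block 60 (x) x 14 (y) mm, top 37 mm above the table, fixed to the stage at y = +115.5 mm
- bar (a joint): travel of the sliding steel bar away from its end stop, in m: 0 = fully home against the stop, positive = away from it (towards the stage's -y), up to 0.06; it starts 0.020 to 0.042 out. About 2.5 N of sliding friction. The end of travel is hard
- rail: the sliding steel bar, 36 (x) x 205 (y) x 12 mm, top at z = 20 mm, with the black handle and, fixed on its +y end, a white socket with a vial (34 mm square, centre y = +94 mm, top z = 80 mm). Its origin and axes coincide with the stage's when home
- handle (a point): centre of the top of the black handle block on the bar: 22 (x) x 16 (y) x 36 mm, top 56 mm above the table, foot on the bar at 20 mm. Can be pushed on either y face or pinched across x
- wedge: loose brass wedge, about 0.15 kg, 120 (x) x 28 (y) mm, on its track with the nose between the bridge posts (3 mm play each side). Origin mid underside, +x to the nose; 6 mm thick at the nose, 22.8 at the heel. Meets the pad with its origin 4 to 32 mm short of the stage's, then moves only 1 or 2 mm more. 14 to 20 N of push jams it; it stays when let go. Over 55 N of clamping force (about 30 N of push) scars the bar
- tab (a point): centre of the top of the orange thumb tab at the wedge's heel: 14 (x) x 24 (y) mm, top 42.5 mm above the wedge's underside (about 62 mm above the table), near (-x) face 7 mm from this point. The tab stays clear of the bridge. Push its -x face or pinch it across y
- vial: loose glass vial with dark cap, 24 mm wide, 54 mm high, standing on the table; bystander
- holder: loose black rubber tube holder, 69 mm wide, 51 mm high; bystander
- sensor: loose pale sensor module, 36 x 50 x 15 mm, lying on the table; bystander

How it is judged (in metres and radians):
On the way, in this order (a step that is already met when the one before it is completed fails the run):
1. the bar is fully home against its end stop (value of joint bar below 0.002 m), for 0.2 s.
2. the wedge clamps the bar (contact force between wedge and rail above 20 N and value of joint bar below 0.0025 m), for 0.2 s.
At the end, for the whole second after the job is handed in: the bar is home within 2.5 mm and the wedge, let go and at rest, still clamps it with more than 18 N (value of joint bar below 0.0025 m and contact force between wedge and rail above 18 N and linear speed of wedge below 0.005 m/s); the robot touches nothing.
It fails at once if the wedge is rammed in: it clamps the bar with more than 55 N (contact force between wedge and rail above 55 N).
It fails at once if the loose vial, tube holder or sensor module is moved by more than 15 mm (distance of any of vial, holder, sensor from where it was at the start of the episode above 0.015 m).
It also fails if it takes over 42 s, if anything falls off the work surface, if the arm or the gripper's body presses on something with over 40 N, if the wrist force passes 120 N, or if a joint passes its speed limit or range.

## Working session

There is one attempt and no reset: what is moved stays moved. The work goes in short steps, Python scripts to look and compute and a tool call to move; the robot and the scene stay as the last step left them, time stands still between calls to the robot, and variables do not carry over. Pictures are saved under pics/ and viewed, and the job is handed in when it is done.

Besides the shell and the picture viewer there is one more tool, called after ">>>" in YAML: its name, and indented under it one key for each argument. jog_arm: Moves the arm, as the interface text tells. Shifts and turns lie within -1 to 1; 1 stands for 30 cm of shift or 180 degrees of turn. Its arguments: {"type":"object","properties":{"increments":{"type":"array","items":{"type":"array","items":{"type":"number","minimum":-1,"maximum":1}}},"grip":{"type":"number"},"grip_force":{"type":"number"}},"required":["increments"]}

```bash
ls; mkdir -p pics
python3 - <<'E'
from bench import *
import cv2, numpy as np
s=get_state(); print({k:np.round(v,3).tolist() for k,v in s.items()})
for n in ["scene","top"]:
    cv2.imwrite(f"pics/{n}0.png",capture(n)); c=camera_info(n); print(n,c)
print(camera_info("wrist"))
E
```

```text
pics
{'clock': 0.0, 'joints': [1.019, 0.124, 1.652, 0.0, 1.367, -0.083], 'joint_vel': [0.001, 0.0, -0.001, -0.0, 0.001, -0.001], 'joint_torque': [-0.003, -42.362, -36.545, -0.0, 0.007, -0.0], 'eef_pos': [293.411, 579.375, 244.063], 'tool_rot': [-0.0, 0.232, 0.973, -0.001], 'force': [0.142, -0.16, 0.928], 'wrist_torque': [-0.01, -0.027, -0.006], 'width': 85.52}
scene {'fx': 524.49598393826, 'fy': 524.49598393826, 'cx': 275.9796169720097, 'cy': 207.46210777989478, 'R': array([[ 0.72843683, -0.68483034, -0.01967693],
       [-0.40908179, -0.41173232, -0.81432708],
       [ 0.54957427,  0.60123531, -0.58007261]]), 't': array([-543.43949663,  131.4021624 ,  840.81698462])}
top {'fx': 442.10894616795855, 'fy': 442.10894616795855, 'cx': 282.2736423325085, 'cy': 205.2387868394492, 'R': array([[ 0.13992789, -0.99015829,  0.00259826],
       [-0.96311138, -0.13671389, -0.23178824],
       [ 0.22986226,  0.02993123, -0.9727628 ]]), 't': array([-354.06843794,  472.98904585,  815.15233045])}
{'fx': 304.23507092928594, 'fy': 304.23507092928594, 'cx': 276.23310913187834, 'cy': 206.09123983345256, 'tool_from_camera': array([[-5.07215685e-04, -9.53333534e-01, -3.01918723e-01,
         7.82544751e+01],
       [ 9.99999642e-01, -2.79160691e-04, -7.98500511e-04,
         2.28834128e-01],
       [ 6.76953474e-04, -3.01919020e-01,  9.53333335e-01,
        -1.28006515e+02],
       [ 0.00000000e+00,  0.00000000e+00,  0.00000000e+00,
         1.00000000e+00]])}
```

View pics/scene0.png

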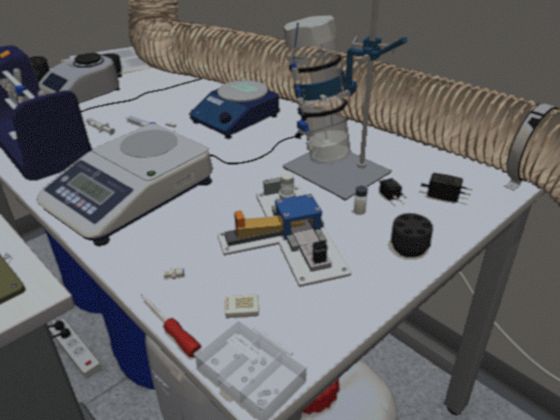

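View pics/top0.png

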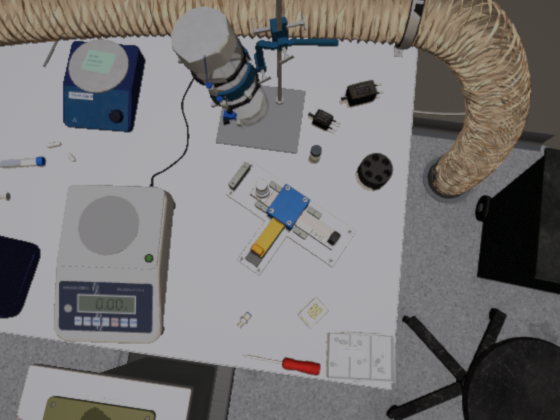

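```bash
cat > h.py <<'E'
import numpy as np, cv2
from bench import *
def ray(n,u,v,z):
    c=camera_info(n); d=np.array([(u-c["cx"])/c["fx"],(v-c["cy"])/c["fy"],1.])
    R=c["R"];o=-R.T@c["t"]; w=R.T@d
    return o+w*(z-o[2])/w[2]
def proj(n,X):
    c=camera_info(n); p=c["R"]@np.asarray(X,float)+c["t"]
    return np.array([c["fx"]*p[0]/p[2]+c["cx"],c["fy"]*p[1]/p[2]+c["cy"]])
E
python3 - <<'E'
import cv2
a=cv2.imread("pics/top0.png")[140:280,210:370]
cv2.imwrite("pics/top0z.png",cv2.resize(a,None,fx=5,fy=4.2857 if 0 else 5,interpolation=cv2.INTER_CUBIC)[:700][:600])
b=cv2.imread("pics/scene0.png")[165:290,205:365]
cv2.imwrite("pics/scene0z.png",cv2.resize(b,None,fx=4.8,fy=4.8,interpolation=cv2.INTER_CUBIC))
E
```

```text
(no output)
```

View pics/top0z.png

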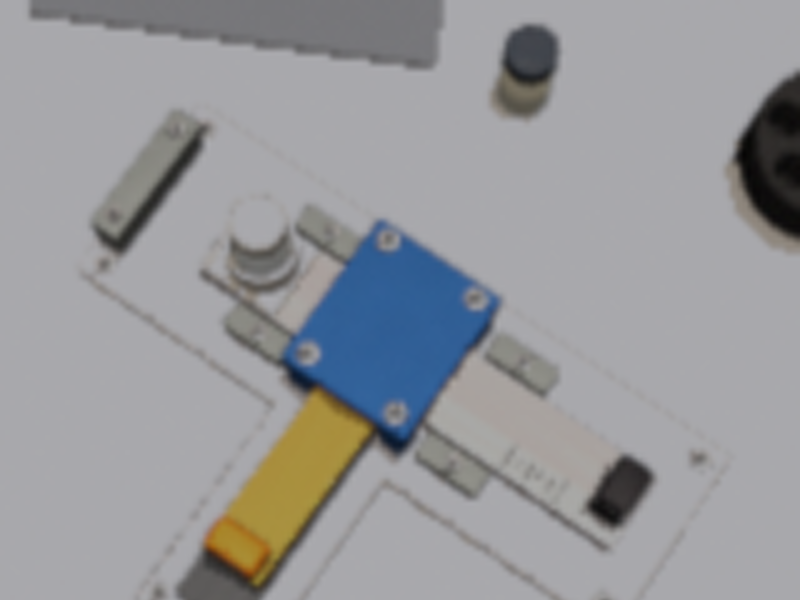

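View pics/scene0z.png

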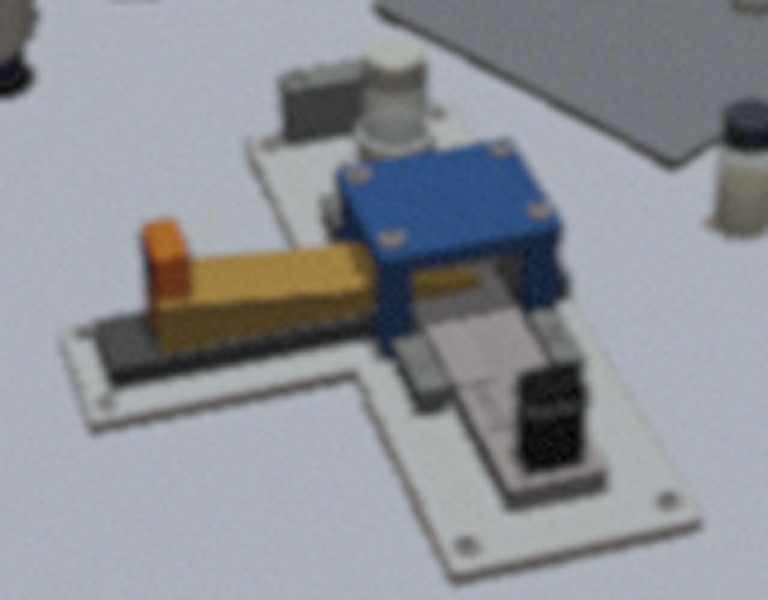

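Run:
```python
from h import *
def z(u,v): return 210+(u+.5)/5-.5, 140+(v+.5)/5-.5
scr=[(388,239),(475,299),(397,412),(307,353)]
P=[ray("top",*z(*p),56) for p in scr]; P=np.array(P); print(P.round(1)); print("bridge c",P.mean(0).round(1))
# plate corners z=8
for nm,p,h in [("plate NW",(82,268),8),("plate SE top",(730,460),8),("stop TL",(175,110),37),("stop TR",(205,124),37),("stop BL",(92,222),37),("stop BR",(120,240),37),("handle a",(625,457),56),("handle b",(653,472),56),("handle c",(615,525),56),("handle d",(590,500),56),
  ("tab a",(222,516),62),("tab b",(272,550),62),("tab c",(262,578),62),("tab d",(205,540),62),("vialtop",(262,218),80),("lvial",(531,48),54)]:
    print(nm,ray("top",*z(*p),h).round(1))
# scene
def zs(u,v): return 205+(u+.5)/4.8-.5,165+(v+.5)/4.8-.5
scs=[(360,174),(500,148),(540,208),(391,237)]
Q=np.array([ray("scene",*zs(*p),56) for p in scs]); print(Q.round(1),Q.mean(0))
for nm,p,h in [("tab top l",(145,228),62),("tab top b",(178,222),62),("tab r",(189,258),62),("tab fr",(153,262),62),("handle topfront l",(520,380),56),("hr",(583,372),56),("hbl",(525,365),56),("hbr",(575,362),56)]:
    print(nm,ray("scene",*zs(*p),h).round(1))
```

```text
[[ 555.5 -288.8   56. ]
 [ 535.9 -326.3   56. ]
 [ 486.5 -302.    56. ]
 [ 504.9 -263.7   56. ]]
bridge c [ 520.7 -295.2   56. ]
plate NW [ 538.4 -162.4    8. ]
plate SE top [ 495.4 -439.7    8. ]
stop TL [ 603.2 -193.8   37. ]
stop TR [ 598.9 -207.    37. ]
stop BL [ 551.  -167.9   37. ]
stop BR [ 545.1 -180.5   37. ]
handle a [ 481.3 -392.2   56. ]
handle b [ 476.9 -403.6   56. ]
handle c [ 454.3 -391.3   56. ]
handle d [ 462.6 -380.7   56. ]
tab a [ 435.6 -241.1   62. ]
tab b [ 425.4 -262.    62. ]
tab c [ 414.2 -259.9   62. ]
tab d [ 425.6 -236.1   62. ]
vialtop [ 550.3 -239.9   80. ]
lvial [ 644.3 -335.4   54. ]
[[ 506.1 -266.1   56. ]
 [ 554.9 -290.6   56. ]
 [ 537.3 -327.5   56. ]
 [ 486.9 -302.4   56. ]] [ 521.2954023  -296.64488735   56.        ]
tab top l [ 423.2 -243.1   62. ]
tab top b [ 433.8 -248.5   62. ]
tab r [ 422.7 -267.6   62. ]
tab fr [ 412.3 -260.6   62. ]
handle topfront l [ 461.6 -389.4   56. ]
hr [ 479.3 -401.1   56. ]
hbl [ 468.4 -385.2   56. ]
hbr [ 481.3 -395.7   56. ]
```

>>> jog_arm:
  increments:
    - [-0.7, -0.96, 0, 0]
    - [-0.7, -0.96, 0, 0]
    - [-0.7, -0.96, 0, 0]
    - [-0.7, -0.96, 0, 0]
    - [-0.7, -0.96, 0, 0]
  grip: 0

```text
clock: 0.52
eef_pos: [326.7, 372.3, 244.5]
tool_rot: [-0.0, 0.232, 0.973, -0.001]
force: [1.0, -0.0, 0.9]
width: 25.9
```

>>> jog_arm:
  increments:
    - [-0.7, -0.96, 0, 0]
    - [-0.7, -0.96, 0, 0]
    - [-0.7, -0.96, 0, 0]
    - [-0.7, -0.96, 0, 0]
    - [-0.7, -0.96, 0, 0]

```text
clock: 0.93
eef_pos: [360.0, 166.8, 245.0]
tool_rot: [0.0, 0.232, 0.973, -0.0]
force: [0.4, 0.4, 0.9]
width: 0.1
```

>>> jog_arm:
  increments:
    - [-0.7, -0.96, 0, 0]
    - [-0.7, -0.96, 0, 0]
    - [-0.7, -0.96, 0, 0]
    - [-0.7, -0.96, 0, 0]
    - [-0.7, -0.96, 0, 0]

```text
clock: 1.35
eef_pos: [393.5, -39.0, 245.2]
tool_rot: [0.0, 0.232, 0.973, 0.0]
force: [1.6, 0.3, -0.1]
width: 0.0
```

>>> jog_arm:
  increments:
    - [-0.7, -0.96, 0, 0]
    - [-0.7, -0.96, 0, 0]
    - [-0.7, -0.96, 0, 0]
    - [-0.7, -0.96, 0, 0]
    - [-0.7, -0.96, 0, 0]

```text
clock: 1.77
eef_pos: [427.0, -244.8, 244.9]
tool_rot: [-0.0, 0.233, 0.973, 0.0]
force: [0.7, -0.1, 0.1]
width: 0.3
```

```bash
cat >> h.py <<'E'
O=np.array([521.,-296.]); YAW=np.deg2rad(-26.4)
ex=np.array([np.cos(YAW),np.sin(YAW)]); ey=np.array([-ex[1],ex[0]])
def st(p): d=np.asarray(p)[:2]-O; return np.array([d@ex,d@ey])
def wd(x,y): return O+x*ex+y*ey
def go(x,y,z):
    s=get_state(); q=s["tool_rot"]; from scipy.spatial.transform import Rotation as Ro
    R=Ro.from_quat(np.r_[q[1:],q[0]]).as_matrix()
    d=np.r_[wd(x,y),z]-s["eef_pos"]; print("at stage",st(s["eef_pos"]).round(1),s["eef_pos"][2].round(1),"need mm",(R.T@d).round(1),"units",(R.T@d/300).round(4),"F",(R.T@s["force"]).round(1),"t",s["clock"])
E
python3 -c "
from h import *
go(-2,-146,244)
cv2.imwrite('pics/w1.png',capture('wrist'))
print(get_state()['tool_rot'],get_state()['width'])"
```

```text
at stage [-107.    4.] 244.9 need mm [-106.3 -149.1    0.8] units [-0.3543 -0.4969  0.0028] F [-0.7  0.2 -0.1] t 1.7667
[ 2.38623813e-04  2.34559323e-01  9.72099227e-01 -2.22696355e-03] 0.020025299535831063
```

View pics/w1.png

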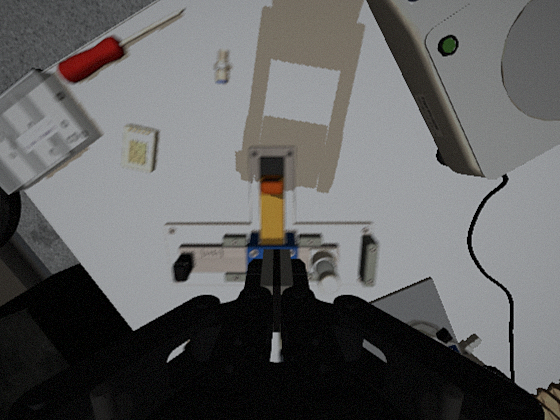

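>>> jog_arm:
  increments:
    - [-0.354, -0.497, 0, 0]
    - [-0.354, -0.497, 0, 0]
    - [-0.354, -0.497, 0, 0]
    - [-0.354, -0.497, 0, 0]
    - [-0.354, -0.497, 0, 0]

```text
clock: 2.23
eef_pos: [454.4, -427.8, 244.3]
tool_rot: [-0.0, 0.234, 0.972, -0.0]
force: [-1.0, 0.0, -0.6]
width: 0.1
```

```bash
python3 -c "
from h import *
go(-2,-146,44)
cv2.imwrite('pics/w2.png',capture('wrist'))
"
```

```text
at stage [  -1.  -147.7] 244.3 need mm [  0.9   1.9 200.3] units [0.0031 0.0062 0.6676] F [ 0.9 -0.4  0.6] t 2.2333
```

View pics/w2.png

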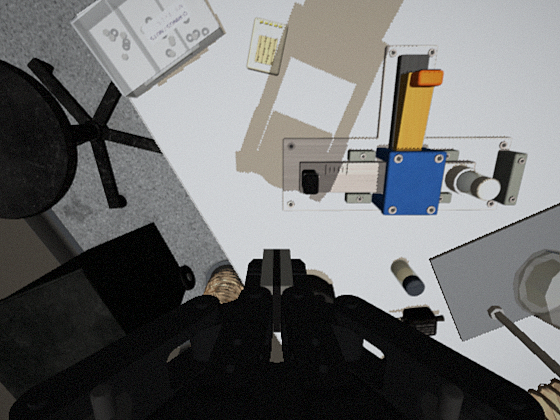

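```bash
cat >> h.py <<'E'
from scipy.spatial.transform import Rotation as Ro
def wray(u,v,z,s):
    c=camera_info("wrist");T=c["tool_from_camera"];q=s["tool_rot"];R=Ro.from_quat(np.r_[q[1:],q[0]]).as_matrix()
    o=np.asarray(s["eef_pos"])+R@T[:3,3]; w=R@T[:3,:3]@np.array([(u-c["cx"])/c["fx"],(v-c["cy"])/c["fy"],1.])
    return o+w*(z-o[2])/w[2]
E
python3 - <<'E'
from h import *
s=get_state()
for nm,u,v,z in [("s1",397.5,159.5,56),("s2",434.5,157,56),("s3",390.5,210,56),("s4",434,210,56),("handle c",310,187,56),("tab c",428,77,62),("vial top",487,188,80)]:
    p=wray(u,v,z,s); print(nm,p.round(1),st(p).round(1))
cv2.imwrite('pics/w2z.png',cv2.resize(cv2.imread('pics/w2.png')[40:220,270:530],None,fx=3,fy=3,interpolation=cv2.INTER_CUBIC))
E
```

```text
s1 [ 485.9 -303.5   56. ] [-28.1 -22.3]
s2 [ 500.9 -268.5   56. ] [-30.3  15.7]
s3 [ 534.6 -329.5   56. ] [ 27.1 -24. ]
s4 [ 556.2 -287.2   56. ] [27.6 23.5]
handle c [ 471.1 -396.9   56. ] [   0.2 -112.6]
tab c [ 423.6 -252.5   62. ] [-106.6   -4.4]
vial top [ 545.  -241.5   80. ] [-2.7 59.5]
```

View pics/w2z.png

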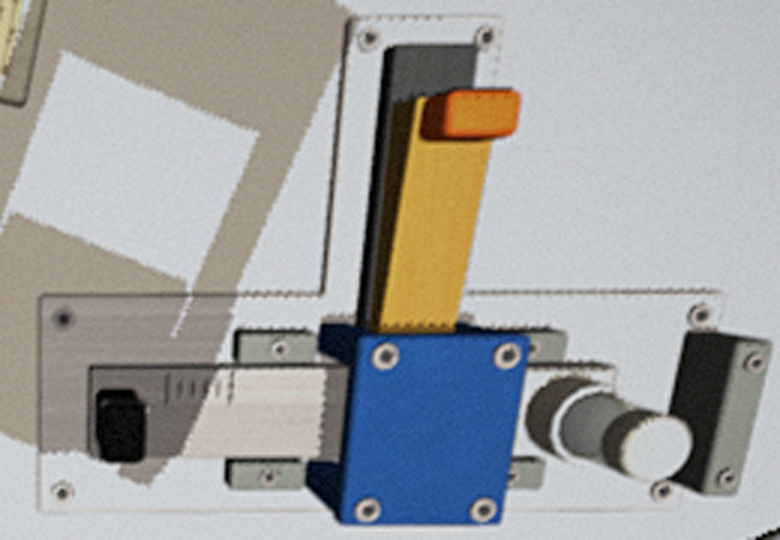

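>>> jog_arm:
  increments:
    - [0.003, 0.003, 0.66, 0]
    - [0.003, 0.003, 0.66, 0]
    - [0.003, 0.003, 0.66, 0]
    - [0.003, 0.003, 0.66, 0]
    - [0.003, 0.003, 0.66, 0]

```text
clock: 2.7
eef_pos: [452.9, -420.0, 43.1]
tool_rot: [-0.002, 0.232, 0.973, 0.001]
force: [0.6, -0.0, 0.4]
width: -0.1
```

```bash
python3 -c "
from h import *
go(-1,-125,44)
cv2.imwrite('pics/w3.png',cv2.resize(capture('wrist'),None,fx=1.4,fy=1.4))
a=capture('scene')[165:290,205:365]
cv2.imwrite('pics/s3.png',cv2.resize(a,None,fx=4.5,fy=4.5,interpolation=cv2.INTER_CUBIC))
"
```

```text
at stage [  -5.9 -141.3] 43.1 need mm [-4.8 16.4 -0.9] units [-0.0159  0.0546 -0.0029] F [-0.6  0.3 -0.4] t 2.7
```

View pics/s3.png

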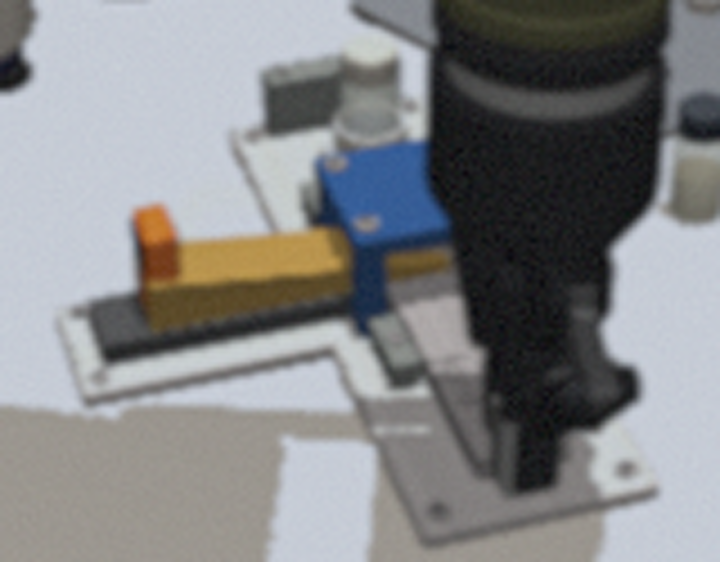

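View pics/w3.png

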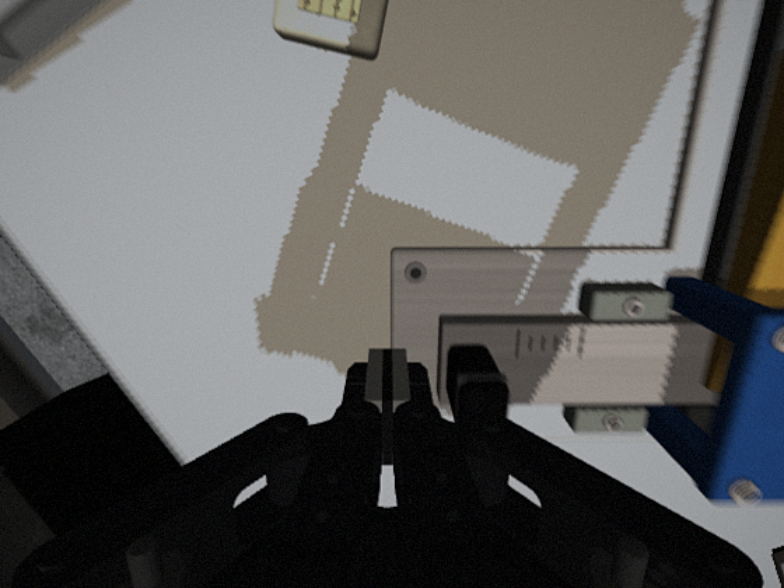

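>>> jog_arm:
  increments:
    - [-0.015, 0.01, 0, 0]
    - [-0.015, 0.02, 0, 0]
    - [-0.015, 0.03, 0, 0]

```text
clock: 3.05
eef_pos: [464.8, -418.0, 51.2]
tool_rot: [0.003, 0.232, 0.973, -0.002]
force: [1.0, -0.3, 0.9]
width: -0.0
```

```bash
python3 -c "
from h import *
go(-1,-125,44)"
```

```text
at stage [   3.9 -134.3] 51.2 need mm [5.  9.3 7.2] units [0.0168 0.0309 0.0239] F [-1.1  0.2 -0.9] t 3.05
```

>>> jog_arm:
  increments:
    - [0, 0, 0, 0]
    - [0, 0, 0, 0]
    - [0, 0, 0, 0]
    - [0, 0, 0, 0]

```text
clock: 3.38
eef_pos: [462.8, -416.8, 48.2]
tool_rot: [0.001, 0.232, 0.973, -0.0]
force: [-0.5, 0.2, -0.6]
width: 0.1
```

```bash
python3 -c "
from h import *
go(-1,-125,44)"
```

```text
at stage [   1.5 -134.1] 48.2 need mm [2.6 9.  4.2] units [0.0087 0.0301 0.0139] F [ 0.5 -0.   0.6] t 3.3833
```

Settles slowly (compliant). Push on in small steps.

>>> jog_arm:
  increments:
    - [0.005, 0.01, 0.01, 0]
    - [0.005, 0.02, 0.01, 0]
    - [0.005, 0.03, 0.01, 0]
    - [0.005, 0.04, 0.01, 0]
    - [0.005, 0.05, 0.01, 0]

```text
clock: 3.8
eef_pos: [467.9, -402.3, 44.2]
tool_rot: [-0.0, 0.232, 0.973, -0.0]
force: [-1.3, -3.0, 0.1]
width: -0.3
```

>>> jog_arm:
  increments:
    - [0, 0.01, 0, 0]
    - [0, 0.02, 0, 0]
    - [0, 0.03, 0, 0]
    - [0, 0.035, 0, 0]
    - [0, 0.035, 0, 0]

```text
clock: 4.22
eef_pos: [472.9, -392.4, 44.2]
tool_rot: [-0.0, 0.232, 0.973, 0.0]
force: [-1.0, -0.7, -0.0]
width: 0.2
```

```bash
python3 -c "
from h import *
go(0,-101,44)
cv2.imwrite('pics/w4.png',cv2.resize(capture('wrist'),None,fx=1.4,fy=1.4))"
```

```text
at stage [  -0.2 -107.7] 44.2 need mm [-0.2  6.7  0.2] units [-0.0006  0.0223  0.0006] F [ 0.5 -1.1  0. ] t 4.2167
```

View pics/w4.png

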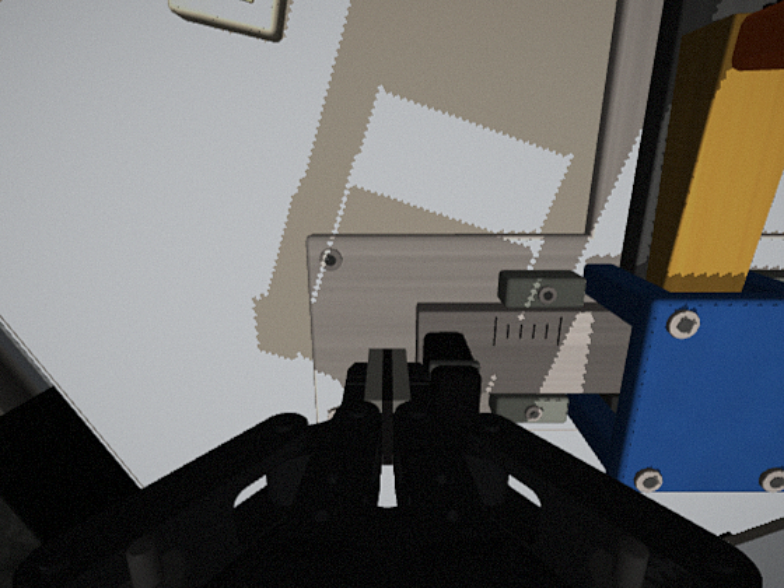

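>>> jog_arm:
  increments:
    - [0, 0.006, 0, 0]
    - [0, 0.012, 0, 0]
    - [0, 0.018, 0, 0]
    - [0, 0.024, 0, 0]
    - [0, 0.03, 0, 0]

```text
clock: 4.68
eef_pos: [475.8, -386.9, 44.4]
tool_rot: [-0.001, 0.232, 0.973, -0.003]
force: [-8.2, -14.3, -3.2]
width: 0.2
```

>>> jog_arm:
  increments:
    - [0, 0.005, 0, 0]
    - [0, 0.01, 0, 0]
    - [0, 0.015, 0, 0]
    - [0, 0.015, 0, 0]

```text
clock: 5.02
eef_pos: [475.9, -386.7, 44.5]
tool_rot: [-0.001, 0.231, 0.973, -0.006]
force: [-13.1, -23.5, -4.7]
width: -0.0
```

```bash
python3 -c "
from h import *
go(0,-90,44)
cv2.imwrite('pics/s5.png',cv2.resize(capture('scene')[165:290,205:365],None,fx=4.8,fy=4.8,interpolation=cv2.INTER_CUBIC))
cv2.imwrite('pics/t5.png',cv2.resize(capture('top')[140:280,210:370],None,fx=4.2,fy=4.2,interpolation=cv2.INTER_CUBIC))"
```

```text
at stage [-1.000e-01 -1.014e+02] 44.5 need mm [-0.  11.4  0.3] units [-0.0001  0.0379  0.0012] F [  1.2 -26.8   5. ] t 5.0167
```

View pics/s5.png

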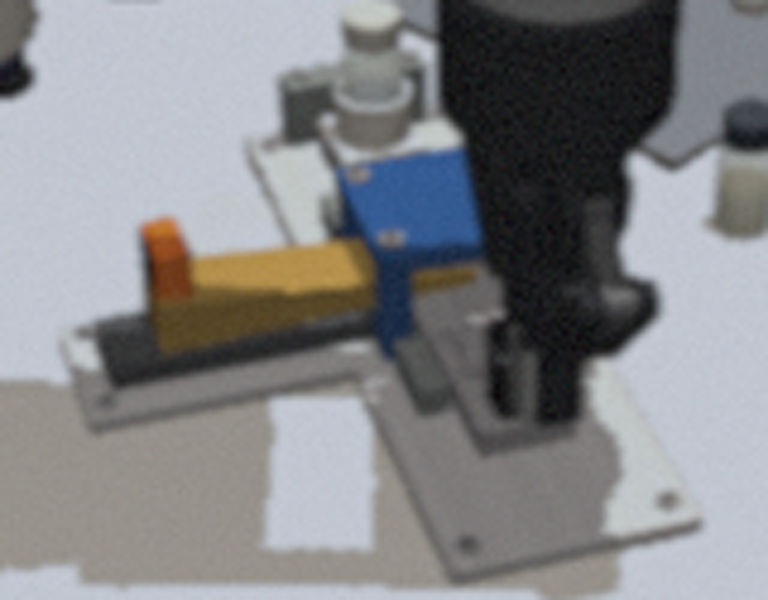

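View pics/t5.png

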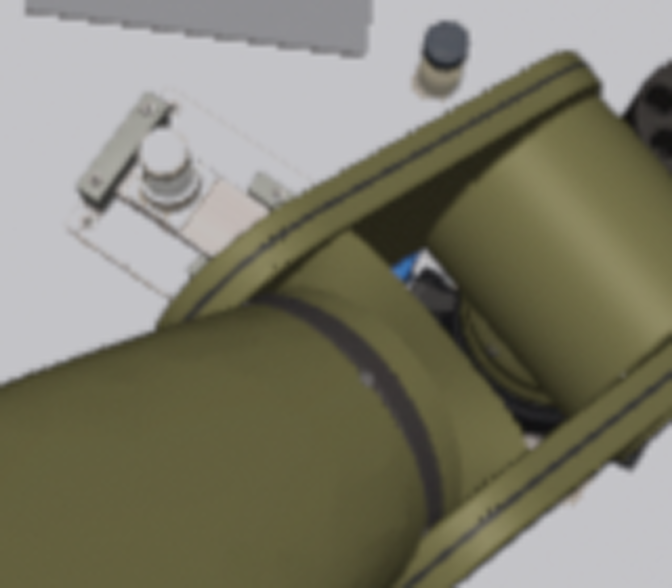

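```bash
python3 -c "
from h import *
p=ray('top',210+(163.5)/4.2-.5,140+145.5/4.2-.5,80);print(p,st(p))"
```

```text
[ 564.67168366 -211.02579808   80.        ] [ 1.33472115 95.53035887]
```

>>> jog_arm:
  increments:
    - [0, -0.05, 0, 0]
    - [0, -0.1, 0, 0]
    - [0, -0.1, -0.1, 0]
    - [0, -0.1, -0.2, 0]
    - [0, -0.1, -0.3, 0]

```text
clock: 5.53
eef_pos: [464.8, -407.3, 134.5]
tool_rot: [-0.001, 0.233, 0.973, 0.001]
force: [0.1, -1.3, 0.2]
width: 0.1
```

```bash
python3 -c "
from h import *
go(-150,0,134)"
```

```text
at stage [  -0.8 -124.7] 134.5 need mm [150.3 123.4   1. ] units [0.5009 0.4113 0.0035] F [-0.7 -1.1 -0.2] t 5.5333
```

>>> jog_arm:
  increments:
    - [0.5, 0.41, 0, 0]
    - [0.5, 0.41, 0, 0]
    - [0.5, 0.41, 0, 0]
    - [0.5, 0.41, 0, 0]
    - [0.5, 0.41, 0, 0]

```text
clock: 5.95
eef_pos: [385.5, -227.1, 133.6]
tool_rot: [-0.001, 0.232, 0.973, 0.001]
force: [-0.0, 0.4, -0.0]
width: 0.2
```

>>> jog_arm:
  increments:
    - [0, 0, 0, 0]
    - [0, 0, 0, 0]
    - [0, 0, 0, 0]

```text
clock: 6.2
eef_pos: [387.7, -230.6, 135.0]
tool_rot: [0.001, 0.232, 0.973, -0.0]
force: [0.6, 0.1, -0.1]
width: 0.3
```

```bash
python3 -c "
from h import *
go(-148,-1,48)
s=get_state();cv2.imwrite('pics/w6.png',cv2.resize(capture('wrist'),None,fx=1.4,fy=1.4)); print(s['eef_pos'],s['tool_rot'])
cv2.imwrite('pics/s6.png',cv2.resize(capture('scene')[140:290,165:365],None,fx=4,fy=4,interpolation=cv2.INTER_CUBIC))"
```

```text
at stage [-148.5   -0.7] 135.0 need mm [-0.3 -0.3 87. ] units [-0.0011 -0.0009  0.29  ] F [-0.5  0.4  0.1] t 6.2
[ 387.68347273 -230.63864057  134.99142883] [ 8.20567764e-04  2.32140678e-01  9.72681870e-01 -1.08799233e-04]
```

View pics/s6.png

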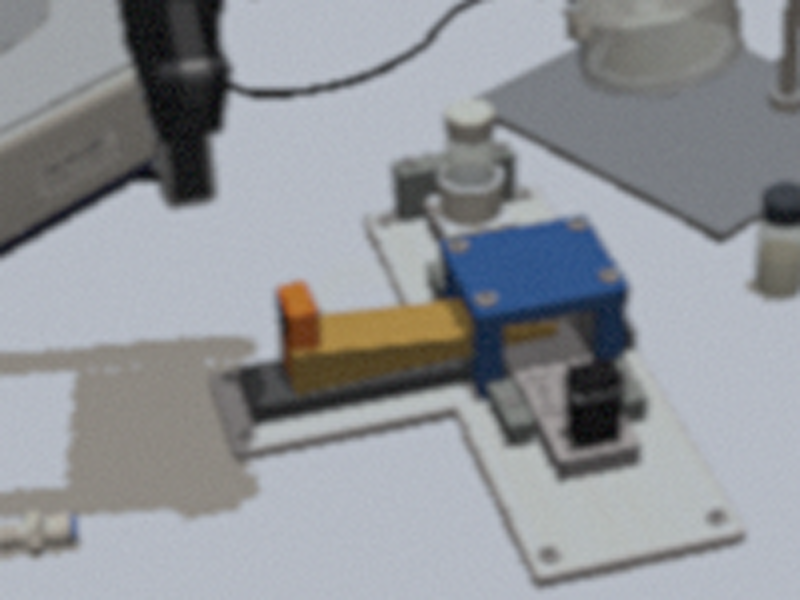

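View pics/w6.png

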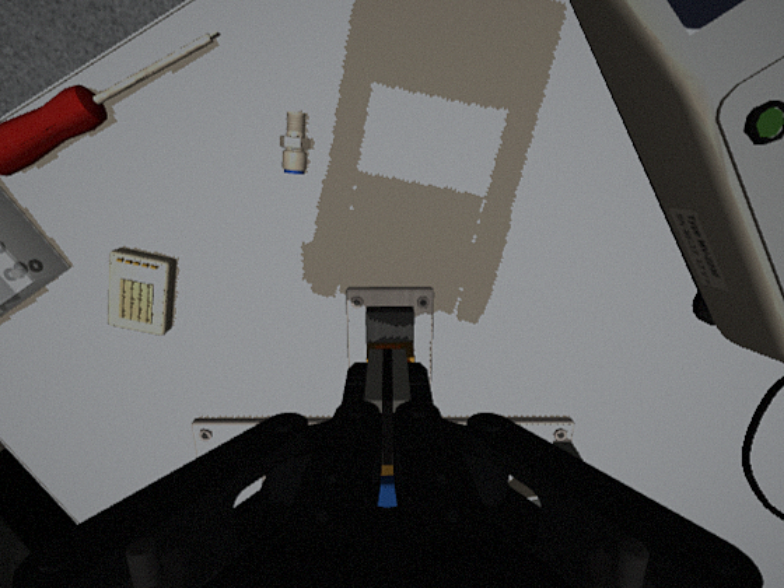

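>>> jog_arm:
  increments:
    - [0, 0, 0.1, 0]
    - [0, 0, 0.2, 0]
    - [0, 0, 0.28, 0]
    - [0, 0, 0.28, 0]
    - [0, 0, 0.28, 0]

```text
clock: 6.72
eef_pos: [386.4, -230.3, 49.2]
tool_rot: [-0.002, 0.233, 0.973, 0.001]
force: [0.7, -0.7, 0.0]
width: -0.2
```

>>> jog_arm:
  increments:
    - [0, 0, 0, 0]
    - [0, 0, 0, 0]
    - [0, 0, 0, 0]
    - [0, 0, 0, 0]

```text
clock: 7.05
eef_pos: [388.0, -231.0, 51.9]
tool_rot: [0.001, 0.232, 0.973, -0.001]
force: [-0.8, 0.3, -0.8]
width: 0.2
```

```bash
python3 -c "
from h import *
go(-125,-1,48)
cv2.imwrite('pics/w7.png',cv2.resize(capture('wrist'),None,fx=1.4,fy=1.4))
cv2.imwrite('pics/s7.png',cv2.resize(capture('scene')[140:290,165:365],None,fx=4,fy=4,interpolation=cv2.INTER_CUBIC))"
```

```text
at stage [-148.    -0.9] 51.9 need mm [-23.    0.1   3.9] units [-0.0768  0.0004  0.0131] F [ 0.9 -0.1  0.8] t 7.05
```

View pics/s7.png

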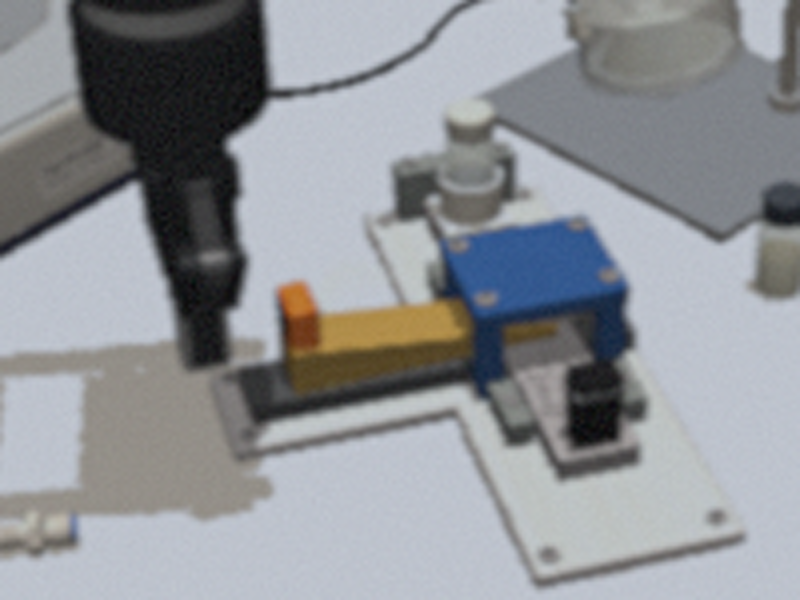

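View pics/w7.png

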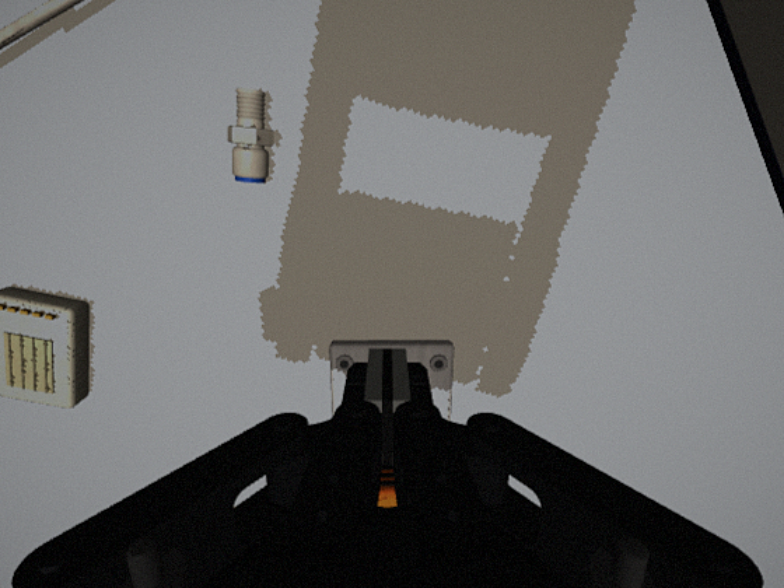

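>>> jog_arm:
  increments:
    - [-0.015, 0, 0.01, 0]
    - [-0.03, 0, 0.015, 0]
    - [-0.045, 0, 0.02, 0]
    - [-0.06, 0, 0.02, 0]
    - [-0.065, 0, 0.02, 0]

```text
clock: 7.57
eef_pos: [405.1, -239.4, 44.3]
tool_rot: [0.0, 0.232, 0.973, -0.0]
force: [-0.7, 0.7, -0.6]
width: -0.0
```

>>> jog_arm:
  increments:
    - [-0.003, 0, 0, 0]
    - [-0.006, 0, 0, 0]
    - [-0.009, 0, 0, 0]
    - [-0.012, 0, 0, 0]
    - [-0.015, 0, 0, 0]

```text
clock: 7.98
eef_pos: [408.4, -241.1, 44.4]
tool_rot: [0.0, 0.232, 0.973, -0.0]
force: [-0.3, 1.0, 0.9]
width: 0.1
```

```bash
python3 -c "
from h import *
go(-110,-1,46)"
```

```text
at stage [-125.2   -0.9] 44.4 need mm [-15.2   0.   -1.6] units [-0.0507  0.     -0.0055] F [ 0.8  0.8 -0.9] t 7.9833
```

>>> jog_arm:
  increments:
    - [-0.003, 0, 0, 0]
    - [-0.006, 0, 0, 0]
    - [-0.009, 0, 0, 0]
    - [-0.012, 0, 0, 0]
    - [-0.015, 0, 0, 0]

```text
clock: 8.4
eef_pos: [412.5, -243.1, 44.3]
tool_rot: [-0.0, 0.232, 0.973, 0.0]
force: [-0.1, 0.4, 0.8]
width: 0.2
```

>>> jog_arm:
  increments:
    - [-0.003, 0, 0, 0]
    - [-0.006, 0, 0, 0]
    - [-0.009, 0, 0, 0]
    - [-0.012, 0, 0, 0]
    - [-0.015, 0, 0, 0]

```text
clock: 8.82
eef_pos: [416.5, -245.2, 44.3]
tool_rot: [-0.0, 0.232, 0.973, 0.0]
force: [-0.1, -0.5, -1.0]
width: 0.0
```

>>> jog_arm:
  increments:
    - [-0.003, 0, 0, 0]
    - [-0.006, 0, 0, 0]
    - [-0.009, 0, 0, 0]
    - [-0.012, 0, 0, 0]
    - [-0.015, 0, 0, 0]

```text
clock: 9.23
eef_pos: [420.6, -247.3, 44.3]
tool_rot: [0.0, 0.232, 0.973, -0.0]
force: [-0.3, 0.3, 0.4]
width: -0.1
```

```bash
python3 -c "
from h import *
go(-110,-1,44)
cv2.imwrite('pics/s8.png',cv2.resize(capture('scene')[140:290,165:365],None,fx=4,fy=4,interpolation=cv2.INTER_CUBIC))"
```

```text
at stage [-111.6   -1. ] 44.3 need mm [-1.6  0.   0.3] units [-0.0054  0.      0.0011] F [ 0.4  0.2 -0.4] t 9.2333
```

View pics/s8.png

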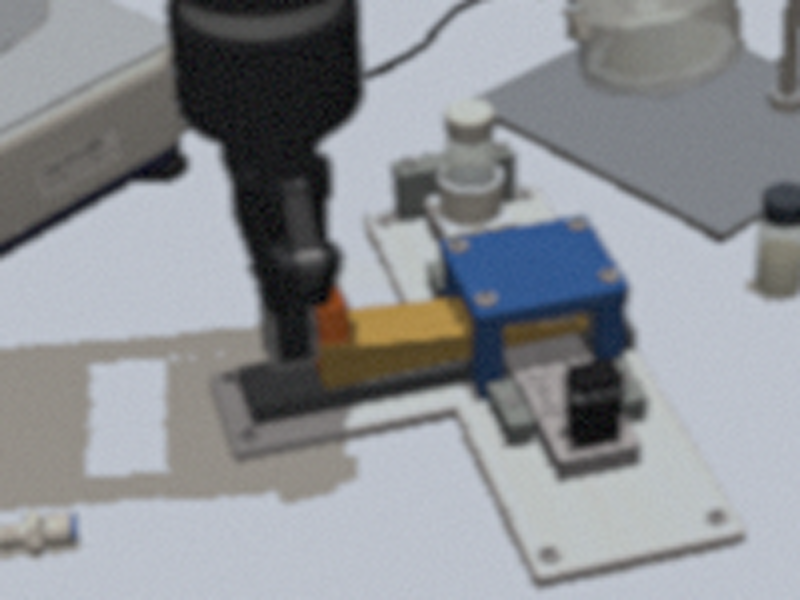

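>>> jog_arm:
  increments:
    - [-0.003, 0, 0, 0]
    - [-0.006, 0, 0, 0]
    - [-0.009, 0, 0, 0]
    - [-0.012, 0, 0, 0]

```text
clock: 9.62
eef_pos: [423.8, -248.9, 44.3]
tool_rot: [-0.0, 0.232, 0.973, 0.0]
force: [-0.7, 0.2, 0.6]
width: 0.1
```

>>> jog_arm:
  increments:
    - [-0.003, 0, 0, 0]
    - [-0.006, 0, 0, 0]
    - [-0.009, 0, 0, 0]
    - [-0.012, 0, 0, 0]

```text
clock: 9.95
eef_pos: [427.0, -250.5, 44.3]
tool_rot: [-0.0, 0.232, 0.973, 0.0]
force: [-0.0, 0.4, -0.3]
width: -0.5
```

>>> jog_arm:
  increments:
    - [-0.003, 0, 0, 0]
    - [-0.006, 0, 0, 0]
    - [-0.009, 0, 0, 0]
    - [-0.012, 0, 0, 0]

```text
clock: 10.28
eef_pos: [430.2, -252.1, 44.3]
tool_rot: [-0.0, 0.232, 0.973, 0.0]
force: [-0.3, 0.1, 0.4]
width: 0.1
```

>>> jog_arm:
  increments:
    - [-0.003, 0, 0, 0]
    - [-0.006, 0, 0, 0]
    - [-0.009, 0, 0, 0]
    - [-0.012, 0, 0, 0]

```text
clock: 10.62
eef_pos: [433.4, -253.8, 44.3]
tool_rot: [-0.0, 0.232, 0.973, 0.0]
force: [-0.1, -0.1, -0.2]
width: 0.2
```

>>> jog_arm:
  increments:
    - [-0.003, 0, 0, 0]
    - [-0.006, 0, 0, 0]
    - [-0.009, 0, 0, 0]
    - [-0.012, 0, 0, 0]

```text
clock: 10.95
eef_pos: [436.6, -255.3, 44.3]
tool_rot: [-0.0, 0.232, 0.973, 0.0]
force: [-0.2, 0.7, 0.4]
width: 0.4
```

>>> jog_arm:
  increments:
    - [-0.003, 0, 0, 0]
    - [-0.006, 0, 0, 0]
    - [-0.009, 0, 0, 0]
    - [-0.012, 0, 0, 0]

```text
clock: 11.28
eef_pos: [439.7, -256.9, 44.3]
tool_rot: [-0.0, 0.232, 0.973, 0.0]
force: [-2.1, 0.7, 1.8]
width: -0.0
```

>>> jog_arm:
  increments:
    - [-0.003, 0, 0, 0]
    - [-0.003, 0, 0, 0]
    - [-0.003, 0, 0, 0]

```text
clock: 11.53
eef_pos: [439.8, -256.9, 44.0]
tool_rot: [-0.001, 0.232, 0.973, 0.0]
force: [-4.7, 1.6, 2.7]
width: -0.1
```

>>> jog_arm:
  increments:
    - [-0.003, 0, 0, 0]
    - [-0.006, 0, 0, 0]
    - [-0.006, 0, 0, 0]
    - [-0.006, 0, 0, 0]

```text
clock: 11.87
eef_pos: [440.0, -256.9, 43.4]
tool_rot: [-0.003, 0.232, 0.973, 0.001]
force: [-8.7, 4.4, 5.1]
width: -0.1
```

>>> jog_arm:
  increments:
    - [-0.003, 0, 0, 0]
    - [-0.006, 0, 0, 0]
    - [-0.006, 0, 0, 0]
    - [-0.006, 0, 0, 0]

```text
clock: 12.2
eef_pos: [440.1, -256.8, 42.9]
tool_rot: [-0.005, 0.232, 0.973, 0.002]
force: [-13.8, 6.3, 8.4]
width: -0.2
```

>>> jog_arm:
  increments:
    - [-0.002, 0, 0, 0]
    - [-0.004, 0, 0, 0]
    - [-0.004, 0, 0, 0]
    - [-0.004, 0, 0, 0]

```text
clock: 12.53
eef_pos: [440.2, -256.8, 42.5]
tool_rot: [-0.007, 0.232, 0.973, 0.002]
force: [-16.5, 8.6, 10.2]
width: -0.3
```

```bash
python3 -c "
from h import *
go(-90,-1,44)
cv2.imwrite('pics/s9.png',cv2.resize(capture('scene')[140:290,165:365],None,fx=4,fy=4,interpolation=cv2.INTER_CUBIC))
go(-90,-1,44)"
```

```text
at stage [-89.8  -0.8] 42.5 need mm [ 0.2 -0.2 -1.5] units [ 0.0008 -0.0007 -0.0049] F [18.8  0.2 -9.9] t 12.5333
at stage [-89.8  -0.8] 42.5 need mm [ 0.2 -0.2 -1.5] units [ 0.0008 -0.0006 -0.0049] F [ 19.2  -0.5 -10.1] t 12.5833
```

View pics/s9.png

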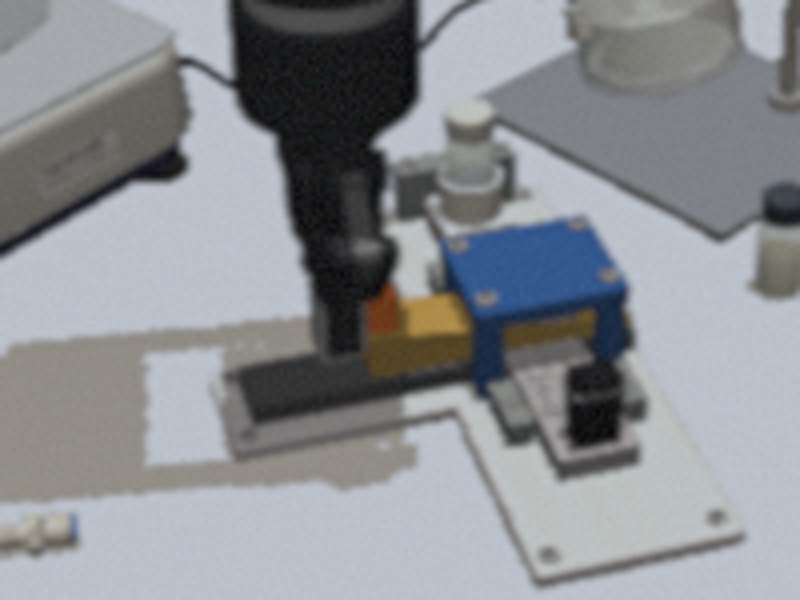

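>>> jog_arm:
  increments:
    - [0, 0, -0.003, 0]
    - [0, 0, -0.006, 0]
    - [0, 0, -0.006, 0]
    - [0, 0, -0.006, 0]

```text
clock: 12.92
eef_pos: [440.3, -256.8, 42.8]
tool_rot: [-0.006, 0.232, 0.973, 0.002]
force: [-11.0, 3.7, -0.8]
width: -0.1
```

>>> jog_arm:
  increments:
    - [-0.003, 0, 0, 0]
    - [-0.005, 0, -0.001, 0]
    - [-0.005, 0, -0.001, 0]
    - [-0.005, 0, -0.001, 0]

```text
clock: 13.25
eef_pos: [440.3, -256.8, 42.8]
tool_rot: [-0.008, 0.232, 0.973, 0.002]
force: [-15.5, 6.6, 2.0]
width: -0.1
```

>>> jog_arm:
  increments:
    - [-0.002, 0, 0, 0]
    - [-0.003, 0, -0.001, 0]
    - [-0.003, 0, -0.001, 0]
    - [-0.003, 0, -0.001, 0]

```text
clock: 13.58
eef_pos: [440.3, -256.7, 42.8]
tool_rot: [-0.009, 0.232, 0.973, 0.003]
force: [-18.3, 7.6, 4.5]
width: -0.3
```

>>> jog_arm:
  increments:
    - [0.008, 0, 0, 0]
    - [0.016, 0, 0, 0]
    - [0.03, 0, 0, 0]
    - [0.06, 0, 0, 0]
    - [0.09, 0, 0, 0]

```text
clock: 14.0
eef_pos: [423.3, -248.8, 47.5]
tool_rot: [0.001, 0.232, 0.973, -0.0]
force: [-1.0, 1.1, 0.2]
width: 0.1
```

>>> jog_arm:
  increments:
    - [0, 0, -0.1, 0]
    - [0, 0, -0.2, 0]
    - [0.05, 0, -0.3, 0]
    - [0.1, 0, -0.3, 0]
    - [0.1, 0, -0.3, 0]

```text
clock: 14.42
eef_pos: [396.0, -235.0, 139.4]
tool_rot: [0.003, 0.232, 0.973, -0.001]
force: [0.4, -0.3, -0.2]
width: -0.1
```

```bash
python3 -c "
from h import *
go(-90,-1,44)
s=capture('scene');t=capture('top');w=capture('wrist')
cv2.imwrite('pics/s10r.png',s);cv2.imwrite('pics/t10r.png',t)
cv2.imwrite('pics/s10.png',cv2.resize(s[140:290,165:365],None,fx=4,fy=4,interpolation=cv2.INTER_CUBIC))
cv2.imwrite('pics/t10.png',cv2.resize(t[140:280,210:370],None,fx=4.2,fy=4.2,interpolation=cv2.INTER_CUBIC))"
```

```text
at stage [-139.1   -0.9] 139.4 need mm [-48.6   0.4  95.6] units [-0.162   0.0014  0.3187] F [-0.4 -0.1  0.2] t 14.4167
```

View pics/s10.png

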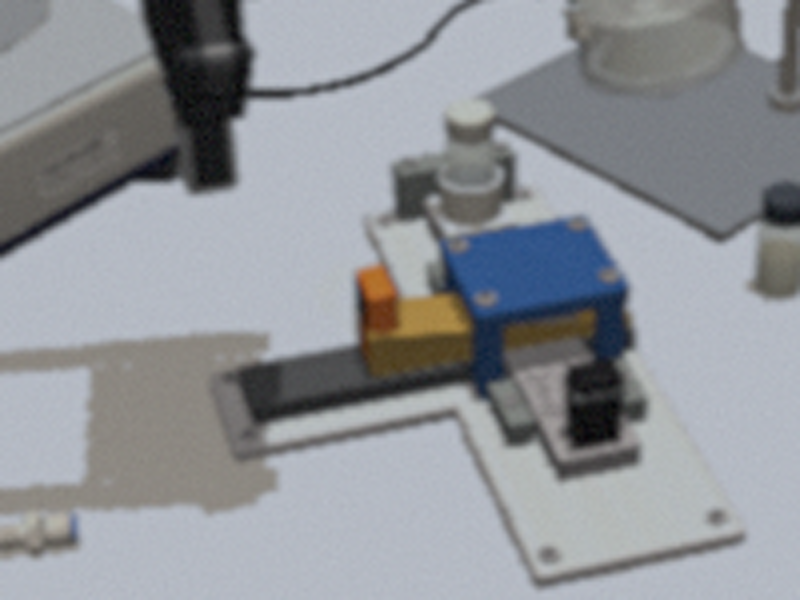

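View pics/t10.png

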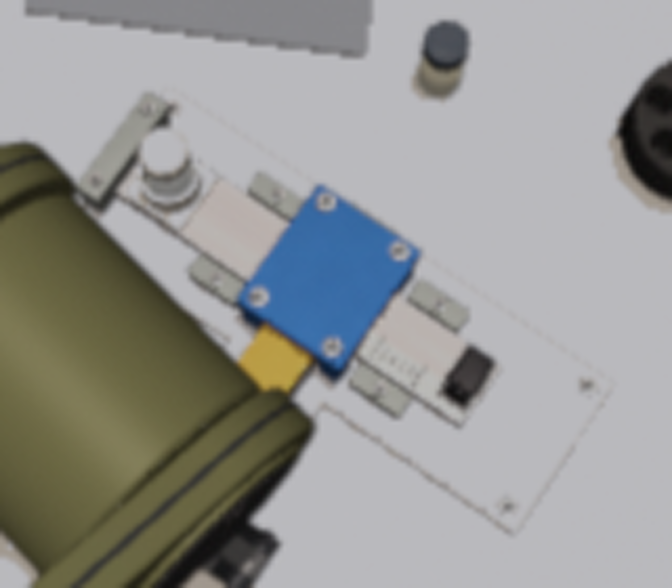

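>>> jog_arm:
  increments:
    - [0, 0, 0, 0]
    - [0, 0, 0, 0]
    - [0, 0, 0, 0]
    - [0, 0, 0, 0]

```text
clock: 14.9
eef_pos: [396.1, -234.8, 136.1]
tool_rot: [-0.001, 0.232, 0.973, 0.0]
force: [-0.0, -0.2, 0.8]
width: 0.2
```

```bash
python3 -c "
from h import *
a=cv2.imread('pics/s10r.png');b=cv2.imread('pics/scene0.png')
d=cv2.absdiff(a,b).max(2)
for n,(x,y,w,h) in dict(vial=(348,180,24,38),holder=(385,210,50,48),sensor=(220,290,44,30)).items(): print(n,(d[y:y+h,x:x+w]>40).sum())
t=cv2.imread('pics/t10r.png');print(st(ray('top',210+163.5/4.2-.5,140+145.5/4.2-.5,80)))
go(-139,-1,139); print(finish_job())"
```

```text
vial 0
holder 0
sensor 0
[ 1.33472115 95.53035887]
at stage [-139.1   -0.7] 136.1 need mm [-0.1 -0.3 -2.9] units [-0.0003 -0.0009 -0.0098] F [-0.1 -0.2 -0.8] t 14.9
the job is handed in; nothing more can be done
None
```

The bar is home and the wedge is jammed under the bridge. I handed the job in at about 15 s; no verdict was reported.

- **Bar:** I pushed the handle with closed fingers until the bar stopped dead at about 27 N. A camera fix taken while pushing put the vial top at stage y ≈ 95.5 mm; 94 mm is home, and the cameras are good to about 2 mm. After the wedge was driven, the pictures showed the bar in the same place, but I took no new fix of its position.
- **Wedge:** It met the pad with the fingers at about stage x = -90 mm. I pressed the tab in small steps to about 19 N. By then the fingers were also pressing down with about 10 N, so I eased that off and pressed again to about 20 N. It moved less than 1 mm after contact and stayed put when I backed away.
- **Bystanders:** The scene pictures around the vial, holder and sensor showed no change from the start. The gripper is clear, touching nothing.
- **Not checked:** I could not measure the clamping force once the wedge was let go, and I did not test the lock by pulling on the bar. That it still clamps above 18 N is inferred from the push force and the wedge not creeping back.

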